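# Fit the keyed spindle to the bench drive

### The arm

A 6-joint arm with a two-finger parallel gripper is mounted at the origin on a cart in front of the work surface, level with it; the furniture and walls round the work are solid. World frame = base frame: x ahead of the robot, y to its left, z up, the work surface at z = 0. Lengths are in m, angles in rad, forces in N, time in s.
With the tool pointing down it reaches from about 0.4 to 0.825 m from the base axis. Payload 7 kg.
Tool frame: the origin (TCP) lies between the finger pads; the fingertips stand 14 mm ahead of it and the grasp point (between the pads) lies 5 mm behind it (ctrl.finger_overhang is the distance from the TCP to the fingertips, in m); x points along the fingers, y is the direction in which the jaws open and shut, and the axes are right-handed (so a half turn about x gives the same grasp; the last joint's range is limited). The gripper opens to 85 mm and grips with 20 to 120 N. Pads are 22 mm wide; open, the fingers measure 114 mm over their backs; the gripper's body (76 mm by 85 mm) begins 54 mm behind the grasp point. The pads swing forward as they close: fully open they stand 13 mm farther back than shut.
Start: joints at [-0.991, 0.359, 0.012, 0, -1.224, -0.288], TCP at [0.194, -0.646, 0.245] pointing down, gripper open.
Joint ranges: [-3.07, 3.07], [-1.43, 2.12], [-1.02, 1.25], [-3.03, 1.67], [-3.05, -0], [-3.03, 3.03]. Speed limits (rad/s): [2.39, 2.39, 3.01, 3.14, 3.14, 3.14].

### API

Orientations are given as a unit quaternion [w, x, y, z].
In Python, from cell import ctrl gives the robot as it stands. The module is installed in compiled form; this text tells all that it offers.
- The arm moves only by the tool play_rows, never from a script. Its argument "deltas" is a list that holds one entry, the list of rows, each a list of 7 numbers: the turn, a rotation vector about the tool's x, y, z in degrees, then the shift along the tool's x, y, z in mm, then the closure, from -1 (fully open) to 1 (shut), so that 0 is half open. In form: [[[ax, ay, az, tx, ty, tz, fingers], ...]]. A call has 1 to 12 rows; each row shifts and turns the pose as measured when the row begins, along the tool's axes as they then stand; what a row does not reach is not made up. A row lasts 1/12 s, in which the tool goes at most 41.7 mm and 7.16 degrees, less where a joint would pass 70% of its speed; a pose out of reach is approached as far as the arm can. A call with a gripper value outside its range is refused whole. The fingers move at their own pace and stop on an object; the grip force is fixed at half the most. Time passes only in rows, so rows that do not move let the fingers close. It gives the time, the measured TCP pose, the force and the opening at its end, in the units of the state.
- ctrl.observe(): the state, without advancing time (a new reading comes with each control period).
- ctrl.grab_frame(name): name is "side" or "top"; returns a dict with "pixels" (420x560x3 uint8, red, green, blue), "fx", "fy", "cx", "cy" (pixels), "cam_to_world" (4x4, takes a point from camera to world coordinates). Camera axes: x right, y down, z forward; pixel columns grow to the right and rows downward; lengths in m; the calibration is good to about 2 mm. A picture is of the moment at which its call begins. There is no depth.
- ctrl.hand_in(): hands the job in, once; it reports no verdict.
The state is a dict: "clock": time; "joint_pos": joint angles; "qd": joint speeds; "tau": joint torques, N m; "tool_pos": TCP position; "tcp_rot": TCP orientation; "ft_force": force on the tool from outside, world axes, zero at the start; "ft_torque": the same for the moment, N m; "opening": finger opening in m.
Only numpy, scipy, OpenCV 4.12 (cv2) and the standard library are available. Lean on these libraries where they do the work, as an engineer would, in place of code of your own. Each camera call takes 0.05 s, during which the arm holds its last target. There are 200 camera calls.

### The job

First press the hinged guard cover of the white bench drive down until it snaps shut and stays down by itself. Then take the T-handled keyed spindle out of the rack, put its end into the drive's hub, turn it until the key slips into the keyway, and push it fully home against the ejector spring, its flange flush on the hub. Finish still gripping the handle and holding it home (the spring lifts it if you let go), the cover still shut, and leave everything else where it stands.

Things in the scene. Friction and masses are not known exactly. Their poses are not given: they have to be found in the camera images.
- drive_unit: White bench drive housing, fixed, 152 x 140 mm, 79 mm high with the cover shut; origin at the centre of its underside, on the table. x points to its back (hinge side), the front faces -x (switch and knob), z up. The hub stands upright in its centre.
- cover (a joint): Grey guard cover hinged along the back of the drive, angle in rad: 0 is level and shut, it grows as the front edge rises (starts 0.5 to 0.8). A light spring and hinge friction keep it open. A detent at the front edge snaps over in the last 0.08 rad: it takes 7 to 10 N on the pad (20 N does no harm), then holds the cover at 0.
- cover_pad (a point): Point on top of the cover at its ribbed thumb pad near the front edge, the place to press; moves with the cover. 126 mm from the hinge line. The cover is 146 mm long from the hinge line, 138 mm wide and 6 mm thick, and has a round hole of 53 mm through which the hub stands 4 mm proud when shut.
- cover_hinge (a point): Middle of the hinge line of the cover (parallel to the drive's y), 74 mm behind the hub axis, 73 mm above the table, 3 mm below the cover's top face.
- hub_mouth (a point): Centre of the hub's upper face, 80 mm above the table; z up, x points to the keyway and turns with the hub. Hub 44 mm across, bore 18 mm, keyway 7 mm wide reaching 13.8 mm from the axis, open at the top. The hub's angle varies; it is stiff to turn (0.35 N m).
- ejector (a joint): Travel in m of the spring ejector at the bottom of the bore: 0 up (its top 35 mm below the hub face), about 0.009 with the spindle home. It pushes up with about 4 N at first and 10 N at home; it can travel 12 mm.
- keyed_spindle: Steel spindle with black T-handle, 0.08 to 0.17 kg, upright in one of the two rack places, hanging by its flange. Origin: centre of its lower end; z up, x towards the key. Shaft 16 mm across, last 5 mm tapered. Key 5 mm wide, reaching 12 mm from the axis, 16 to 42 mm above the lower end: the keyless end enters the bore 16 mm before the key meets the hub face.
- flange (a point): Centre of the underside of the keyed spindle's flange (36 mm across, 44 to 50 mm above the lower end); lies on the hub face when home. Above it the T-handle: a bar 50 mm along the spindle's x, 14 mm along y, from 62 to 90 mm above the lower end; a small nose on its +x end marks the key's side.
- plain_spindle: The other spindle: same length and flange but a round black knob of 32 mm, a shaft of 21 mm and no key. It does not fit and stays in the rack. Origin at the centre of its lower end.
- rack: White fixed rack, 64 x 140 mm, 55 mm high; origin at the centre of its underside, two 27 mm holes 40 mm either side along its y. It hides the spindles below their flanges. A tall fixed microscope stands behind and to the right of it (beyond x 0.6 m, y below -0.1 m, over 0.6 m high): swing the arm round in front of it.
- beaker: Small clear beaker, 45 mm across, 59 mm high; bystander, origin under its centre.
- timer: White bench timer, 66 x 64 x 20 mm; bystander, origin under its centre.
- film_roll_box: Orange carton, 62 x 125 x 62 mm; bystander, origin under its centre.
- pipette_a: Grey micropipette lying at the front of the table, 246 mm long, 23 mm high; bystander.
- objective_case: Black screw case, 44 mm across, 62 mm high; bystander.
- tube_c: Upright 113 mm tube with a turquoise cap; bystander behind the drive.

How it is judged:
By the outcome, as a careful person would: the job done as asked, in the order asked, and still so for the second after the job is handed in, while the arm keeps its last pose, push and grip.
It also fails if it takes over 58 s, if anything falls off the work surface, if the arm or the gripper's body presses on something with over 40 N, if the wrist force passes 120 N, or if a joint passes its speed limit or range.

## Working session

There is one attempt and no reset: what is moved stays moved. The work goes in short steps, Python scripts to look and compute and a tool call to move; the robot and the scene stay as the last step left them, time stands still between calls to the robot, and variables do not carry over. Pictures are saved under pics/ and viewed, about 8 in all and at most 12, crops included, and the job is handed in when it is done.

Besides the shell and the picture viewer there is one more tool, called after ">>>" by a JSON object that holds its "fn" and its "kwargs", one argument or row to a line. play_rows: Moves the arm, as the interface text tells. Its arguments: {"type":"object","properties":{"deltas":{"type":"array"}},"required":["deltas"]}

```bash
mkdir -p pics
python3 - <<'E'
from cell import ctrl
import cv2
s=ctrl.observe(); print({k:s[k] for k in("clock","tool_pos","tcp_rot","ft_force","opening")})
for n in("side","top"):
    f=ctrl.grab_frame(n); cv2.imwrite(f"pics/{n}0.png",f["pixels"][:,:,::-1]); print(n,f["fx"],f["fy"],f["cx"],f["cy"]); print(f["cam_to_world"])
E
```

```text
{'clock': 0.0, 'tool_pos': array([ 0.19403456, -0.64604591,  0.24437461]), 'tcp_rot': array([ 0.69945641, -0.10220776,  0.699741  ,  0.10332881]), 'ft_force': array([-0.17671519, -0.46748606,  0.36654783]), 'opening': 0.08543430801000104}
side 424.0510553578784 424.0510553578784 275.9455899363218 216.901271829227
[[-0.0659116   0.70562332 -0.70551499  1.33006854]
 [ 0.99770221  0.0577171  -0.03548276 -0.0322564 ]
 [ 0.01568282 -0.70623259 -0.70780617  0.8666443 ]
 [ 0.          0.          0.          1.        ]]
top 388.86353026894767 388.86353026894767 279.02006454461696 211.80370220237282
[[-0.00113626 -0.98274924  0.18493957  0.38268369]
 [-0.99990756 -0.00138927 -0.01352581 -0.03949102]
 [ 0.01354941 -0.18493784 -0.98265681  0.97098362]
 [ 0.          0.          0.          1.        ]]
```

View pics/side0.png

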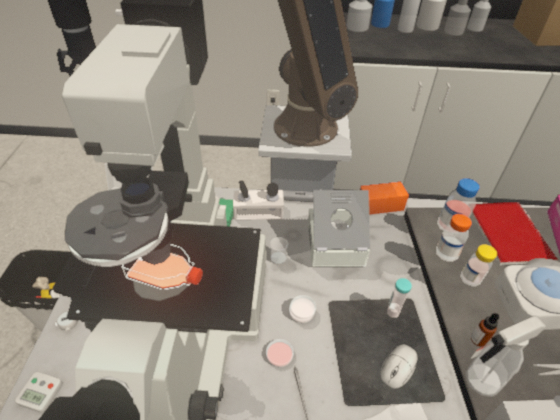

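View pics/top0.png

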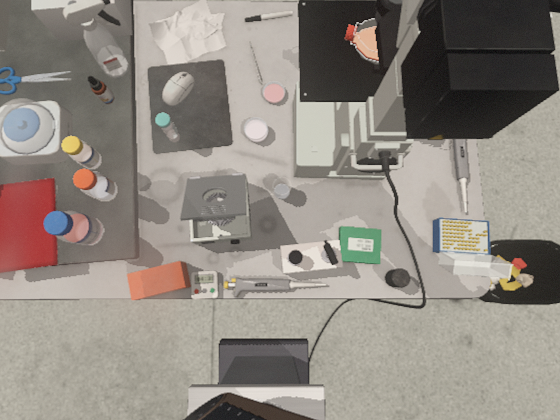

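Top view: drive about (217,210) with the cover open, rack (310,257), knob spindle (296,257), T-handle (330,253). Next, enlarged crops in one montage.

Run:
```python
import cv2,numpy as np
t=cv2.imread("pics/top0.png");s=cv2.imread("pics/side0.png")
def crop(i,x0,y0,w,h,k):
    c=cv2.resize(i[y0:y0+h,x0:x0+w],None,fx=k,fy=k,interpolation=cv2.INTER_CUBIC)
    for a in range((x0+9)//10*10,x0+w,10):
        cv2.line(c,((a-x0)*k,0),((a-x0)*k,6 if a%50 else 16),(0,0,255),1)
        if a%20==0: cv2.putText(c,str(a),((a-x0)*k,20),0,.35,(0,0,255))
    for a in range((y0+9)//10*10,y0+h,10):
        cv2.line(c,(0,(a-y0)*k),(6,(a-y0)*k),(0,0,255),1)
        if a%20==0:cv2.putText(c,str(a),(8,(a-y0)*k+4),0,.35,(0,0,255))
    return c
a=crop(t,170,165,200,115,4);b=crop(s,215,170,200,110,3)
cv2.imwrite("pics/c1.png",a); cv2.imwrite("pics/c2.png",crop(s,220,170,160,110,5))
```

```text
(no output)
```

View pics/c1.png

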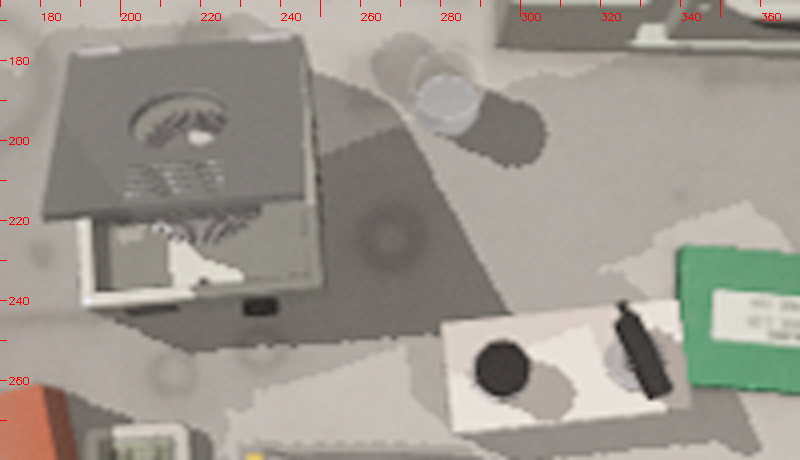

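View pics/c2.png

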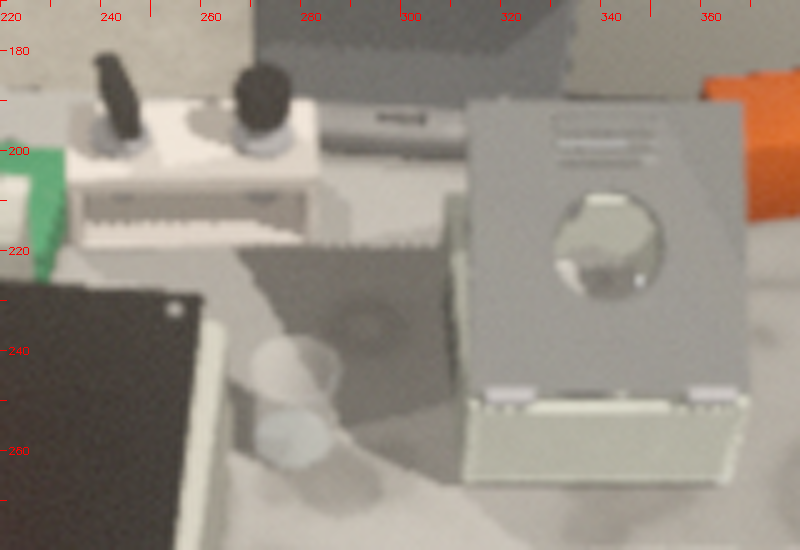

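Crops: cover corners, rack corners and T-handle (nose apparently at the top-left end, (325.5,241)) are readable. Fitting poses.

```bash
cat > h.py <<'E'
import numpy as np,cv2
C={"side":(424.051,275.946,216.901,np.array([[-0.0659116,0.70562332,-0.70551499,1.33006854],[0.99770221,0.0577171,-0.03548276,-0.0322564],[0.01568282,-0.70623259,-0.70780617,0.8666443]])),
"top":(388.8635,279.020,211.804,np.array([[-0.00113626,-0.98274924,0.18493957,0.38268369],[-0.99990756,-0.00138927,-0.01352581,-0.03949102],[0.01354941,-0.18493784,-0.98265681,0.97098362]]))}
def proj(n,P):
    f,cx,cy,M=C[n]; p=M[:,:3].T@(np.asarray(P)-M[:,3]); return np.array([cx+f*p[0]/p[2],cy+f*p[1]/p[2]])
def unproj(n,u,v,z):
    f,cx,cy,M=C[n]; d=M[:,:3]@np.array([(u-cx)/f,(v-cy)/f,1]); o=M[:,3]; return o+d*(z-o[2])/d[2]
def R(a): c,s=np.cos(a),np.sin(a); return np.array([[c,-s],[s,c]])
E
python3 - <<'E'
from h import *
from scipy.optimize import least_squares
def drv(p):
    x,y,a,t=p; w=lambda l,yy,h:np.r_[R(a)@[0.074-l*np.cos(t)-h*np.sin(t),yy]+[x,y],0.073+l*np.sin(t)+h*np.cos(t)] 
    return [w(0,.069,.003),w(0,-.069,.003),w(.146,.069,.003),w(.146,-.069,.003)]
top=[(187,178),(245,174.2),(180.75,219.0),(246.25,214.3)]
side=[(369.6,249),(313.2,249.6),(368.4,190),(313.4,190.4)]
r=lambda p:np.concatenate([np.r_[proj("top",P)-a,proj("side",P)-b] for P,a,b in zip(drv(p),top,side)])
s=least_squares(r,[.42,.12,0,.6]);print("drive",s.x,np.round(s.fun,1))
# check housing front rim
rk=[(280,245.5),(339.5,240),(342.5,267),(283,273)]
W=np.array([unproj("top",*q,0.055)[:2] for q in rk]);print("rack",W,W.mean(0))
rs=[(234,190),(279,190)] 
yd=((W[0]-W[1])+(W[3]-W[2]));a=np.arctan2(-yd[0],yd[1]);print("yaw",a)
for k in(40,-40): print(k,W.mean(0)+R(a)@[0,k/1000])
print("knob side",unproj("side",220+265/5,170+95/5,.09),"knob top",unproj("top",170+502/4,165+368/4,.10))
print("fl side",unproj("side",220+120/5,170+137/5,.061))
E
python3 - <<'E'
import cv2,numpy as np
t=cv2.imread("pics/top0.png")[232:274,308:350];s=cv2.imread("pics/side0.png")[175:207,228:260]
k=dict(interpolation=cv2.INTER_NEAREST)
cv2.imwrite("pics/c3.png",np.hstack([cv2.resize(t,(399,400),**k),cv2.resize(s,(400,400),**k)]))
E
```

```text
drive [0.56658982 0.09108688 0.08085316 0.66282501] [ 0.4 -0.1  0.1 -0.3  0.5 -0.7  0.6 -0.8 -0.6  0.2 -0.4  0.3 -0.2 -0.2
 -0.3 -0.2]
rack [[ 0.47420337 -0.05431897]
 [ 0.48728424 -0.19536423]
 [ 0.42386615 -0.20049893]
 [ 0.41009315 -0.06120255]] [ 0.44886173 -0.12784617]
yaw 0.09549845780295543
40 [ 0.44504759 -0.08802843]
-40 [ 0.45267586 -0.16766391]
knob side [ 0.44770665 -0.0865162   0.09      ] knob top [ 0.44401716 -0.08814716  0.1       ]
fl side [ 0.45715189 -0.16718252  0.061     ]
```

View pics/c3.png

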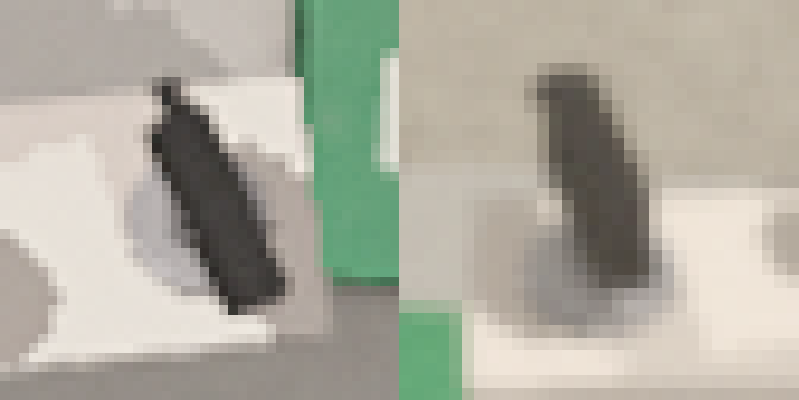

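Drive at (0.567, 0.091), yaw 0.08, cover 0.66 rad. Rack yaw 0.095, and the keyed spindle at (0.453, -0.168) with its nose towards +x+y (yaw about 0.42). Setting off.

>>> {"fn": "play_rows", "kwargs": {
  "deltas": [
    [[0, 0, 0, 0, 25, 23, 1], [0, 0, 0, 0, 25, 23, 1], [0, 0, 0, 0, 25, 23, 1], [0, 0, 0, 0, 25, 23, 1], [0, 0, 0, 0, 25, 23, 1], [0, 0, 0, 0, 25, 23, 1], [0, 0, 0, 0, 25, 23, 1], [0, 0, 0, 0, 25, 23, 1], [0, 0, 0, 0, 25, 23, 1], [0, 0, 0, 0, 25, 23, 1], [0, 0, 0, 0, 25, 23, 1], [0, 0, 0, 0, 25, 23, 1]]
  ]
}}

```text
clock: 1.1
tool_pos: [0.3736, -0.2671, 0.2381]
tcp_rot: [0.698, -0.095, 0.703, 0.103]
ft_force: [0.9, -0.7, 0.1]
opening: -0.0
```

```bash
cat >> h.py <<'E'
from scipy.spatial.transform import Rotation as Ro
def to(pos,psi=None):
    "tool-frame shift (mm) and turn (deg) from here to pos with tool down, tool y at heading psi (deg)"
    from cell import ctrl
    s=ctrl.observe(); q=s["tcp_rot"]; A=Ro.from_quat(np.r_[q[1:],q[0]]); M=A.as_matrix()
    cur=np.degrees(np.arctan2(M[1,1],M[0,1])); c,d=(np.cos(np.radians(cur if psi is None else psi)),np.sin(np.radians(cur if psi is None else psi)))
    T=Ro.from_matrix(np.array([[0,c,d],[0,d,-c],[-1,0,0]]))
    print("t",round(s["clock"],2),"pos",s["tool_pos"].round(4),"psi",cur.round(1),"F",s["ft_force"].round(1),"T",s["ft_torque"].round(2),"open",round(s["opening"],4),"q",s["joint_pos"].round(2))
    if pos is not None: print("turn",np.degrees((A.inv()*T).as_rotvec()).round(1),"shift",(1000*M.T@(np.array(pos)-s["tool_pos"])).round(1))
E
python3 -c "
from h import *
to((.5447,.0893,.245))"
```

```text
t 1.1 pos [ 0.3736 -0.2671  0.2381] psi 106.1 F [ 0.9 -0.7  0.1] T [-0.02 -0.13 -0.04] open -0.0 q [-0.2   0.01 -0.44 -0.01 -1.13 -1.09]
turn [ 0.  -0.3 -0.7] shift [ -4.8 295.  263.2]
```

>>> {"fn": "play_rows", "kwargs": {
  "deltas": [
    [[0, 0, 0, 0, 25, 22, 1], [0, 0, 0, -1, 25, 22, 1], [0, 0, 0, -1, 25, 22, 1], [0, 0, -0.2, -1, 25, 22, 1], [0, 0, -0.2, -1, 25, 22, 1], [0, 0, -0.2, -1, 25, 22, 1], [0, 0, 0, -1, 25, 22, 1], [0, 0, 0, -1, 25, 22, 1], [0, 0, 0, 0, 25, 22, 1], [0, 0, 0, 0, 25, 22, 1], [0, 0, 0, 0, 25, 22, 1], [0, 0, 0, 0, 20, 20, 1]]
  ]
}}

```text
clock: 2.1
tool_pos: [0.5451, 0.1106, 0.2455]
tcp_rot: [0.698, -0.099, 0.702, 0.1]
ft_force: [0.2, -0.3, 0.3]
opening: 0.0001
```

```bash
python3 -c "
from h import *
to((.5447,.0893,.185),106)"
```

```text
t 2.1 pos [0.5451 0.1106 0.2455] psi 106.3 F [ 0.2 -0.3  0.3] T [-0.1  -0.05 -0.02] open 0.0001 q [ 0.55  0.17 -0.25 -0.   -1.16 -1.84]
turn [ 0.3 -0.3 -0.1] shift [ 60.5 -20.5  -6.1]
```

>>> {"fn": "play_rows", "kwargs": {
  "deltas": [
    [[0, -0.1, 0, 18, -7, -2, 1], [0, -0.1, 0, 18, -7, -2, 1], [0, -0.1, 0, 18, -6, -2, 1], [0, 0, 0, 12, 0, 0, 1], [0, 0, 0, 8, 0.8, -4, 1], [0, 0, 0, 8, 1, -5, 1], [0, 0, 0, 8, 0.8, -4, 1], [0, 0, 0, 8, 0.7, -3.5, 1], [0, 0, 0, 8, 0.6, -3, 1], [0, 0, 0, 8, 0.4, -2, 1], [0, 0, 0, 8, 0.3, -1, 1], [0, 0, 0, 5, 0, 0, 1]]
  ]
}}

```text
clock: 3.1
tool_pos: [0.5225, 0.0946, 0.1111]
tcp_rot: [0.701, -0.102, 0.699, 0.104]
ft_force: [-0.3, 0.2, 1.1]
opening: -0.0001
```

```bash
python3 -c "
from h import *
to((.5205,.0873,.090),106)"
```

```text
t 3.1 pos [0.5225 0.0946 0.1111] psi 106.7 F [-0.3  0.2  1.1] T [-0.05  0.22 -0.05] open -0.0001 q [ 0.55  0.25 -0.48 -0.   -0.83 -1.83]
turn [ 0.7  0.2 -0.1] shift [21.  -6.4 -4.1]
```

>>> {"fn": "play_rows", "kwargs": {
  "deltas": [
    [[0, 0, 0, 6, -1, 0, 1], [0, 0, 0, 6, -1, 0, 1], [0, 0, 0, 5, -1, -1, 1], [0, 0, 0, 4, 0, 0, 1], [0, 0, 0, 4, 0, 0, 1], [0, 0, 0, 4, 0, 0, 1]]
  ]
}}

```text
clock: 3.6
tool_pos: [0.5238, 0.0922, 0.0881]
tcp_rot: [0.701, -0.104, 0.698, 0.105]
ft_force: [-30.4, 3.5, 67.0]
opening: -0.0003
```

```bash
python3 -c "
from h import *
to((.5205,.0873,.090),106)"
```

```text
t 3.6 pos [0.5238 0.0922 0.0881] psi 107.0 F [-30.4   3.5  67. ] T [ 1.51 11.02  0.05] open -0.0003 q [ 0.54  0.28 -0.51  0.   -0.78 -1.82]
turn [ 1.   0.3 -0. ] shift [-1.9 -3.7 -4.5]
```

High push (67 N): it has reached the stop, so I back off at once and check.

>>> {"fn": "play_rows", "kwargs": {
  "deltas": [
    [[0, 0, 0, -4, 0, 0, 1], [0, 0, 0, -10, 0, 0, 1], [0, 0, 0, -25, 0, 0, 1], [0, 0, 0, -35, -8, -10, 1], [0, 0, 0, -35, -20, -30, 1], [0, 0, 0, -10, -20, -35, -1], [0, 0, 0, 0, -20, -35, -1], [0, 0, 0, 0, -20, -30, -1], [0, 0, 0, 0, -20, 0, -1], [0, 0, 0, 0, -20, 0, -1]]
  ]
}}

```text
clock: 4.43
tool_pos: [0.4294, -0.0695, 0.2089]
tcp_rot: [0.704, -0.106, 0.694, 0.107]
ft_force: [0.9, 0.4, 0.1]
opening: 0.0606
```

Run:
```python
from cell import ctrl
from h import *
to((.4527,-.1677,.20),114)
im=[]
t=ctrl.grab_frame("top")["pixels"][:,:,::-1];s=ctrl.grab_frame("side")["pixels"][:,:,::-1]
cv2.imwrite("pics/top1.png",t);cv2.imwrite("pics/side1.png",s)
cv2.imwrite("pics/c4.png",np.hstack([cv2.resize(t[165:255,170:270],(400,360),interpolation=cv2.INTER_CUBIC),cv2.resize(s[180:270,295:395],(400,360),interpolation=cv2.INTER_CUBIC)]))
```

```text
t 4.43 pos [ 0.4294 -0.0695  0.2089] psi 107.3 F [0.9 0.4 0.1] T [ 0.04 -0.15  0.02] open 0.0606 q [ 0.3  -0.03 -0.55  0.   -1.03 -1.57]
turn [-6.7  0.8  0.1] shift [   8.9 -100.6   -7.2]
```

View pics/c4.png

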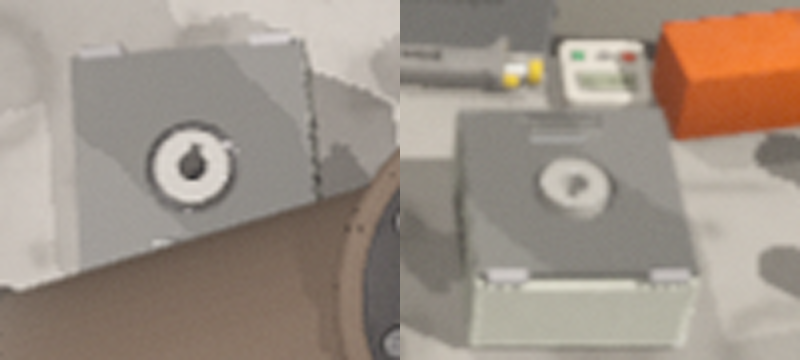

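The cover is shut. The hub shows at about (217.7,206.5) in the top image, with its keyway pointing up and slightly right. Measuring hub centre and key direction.

Run:
```python
from h import *
print("predicted hub px",proj("top",(.5666,.0911,.08)),proj("side",(.5666,.0911,.08)))
for n,(u0,v0) in (("top",(217.7,206.5)),("side",(295+575/4,180+184/4))):
    g=cv2.cvtColor(cv2.imread(f"pics/{n}1.png"),cv2.COLOR_BGR2GRAY)
    # rectified hub-face map: 0.5 mm/px, +x up, +y left
    N=60; xs=(np.arange(N)-N/2)*1e-3
    c=unproj(n,u0,v0,.08); print(n,"centre",c)
    mx=np.zeros((N,N),np.float32);my=mx.copy()
    for i in range(N):
        for j in range(N): mx[i,j],my[i,j]=proj(n,(c[0]-xs[i],c[1]-xs[j],.08))
    r=cv2.remap(g,mx,my,cv2.INTER_CUBIC); cv2.imwrite(f"pics/r_{n}.png",r)
    dark=np.clip(150-r.astype(float),0,60); dark[np.hypot(*np.meshgrid(xs,xs))>.017]=0
    I,J=np.meshgrid(xs,xs,indexing="ij"); m=dark.sum(); print("dark ctr rel",-(I*dark).sum()/m*1e3,-(J*dark).sum()/m*1e3,"area mm2",m/60)
    if n=="top":
        th=(r>170).astype(np.uint8);k=cv2.connectedComponents(th)[1]; 
        cn=max(cv2.findContours(th,0,2)[0],key=cv2.contourArea); e=cv2.minEnclosingCircle(cn);print("hub circle",e,"ell",cv2.fitEllipse(cn))
a=np.hstack([cv2.resize(cv2.imread(f"pics/r_{n}.png"),(400,400),interpolation=cv2.INTER_CUBIC) for n in("top","side")]);cv2.imwrite("pics/c5.png",a)
b,c=unproj("top",308+258/9.5,232+295/9.5,.1),unproj("top",308+185/9.5,232+120/9.5,.1);print("handle",np.degrees(np.arctan2(c[1]-b[1],c[0]-b[0])),(b+c)/2)
```

```text
predicted hub px [217.82319061 204.88651237] [338.54297719 226.21039335]
top centre [0.56275715 0.09127951 0.08      ]
dark ctr rel 1.4783766983394016 -0.0415593641772489 area mm2 187.68333333333334
hub circle ((31.5, 27.5), 23.505416870117188) ell ((29.866647720336914, 28.598365783691406), (40.908790588378906, 43.29853820800781), 63.60428237915039)
side centre [0.54480636 0.35045506 0.08      ]
dark ctr rel 1.7383898041653711 -7.066459434255519 area mm2 268.0833333333333
handle 21.455739202162977 [ 0.45112717 -0.16838388  0.1       ]
```

View pics/c5.png

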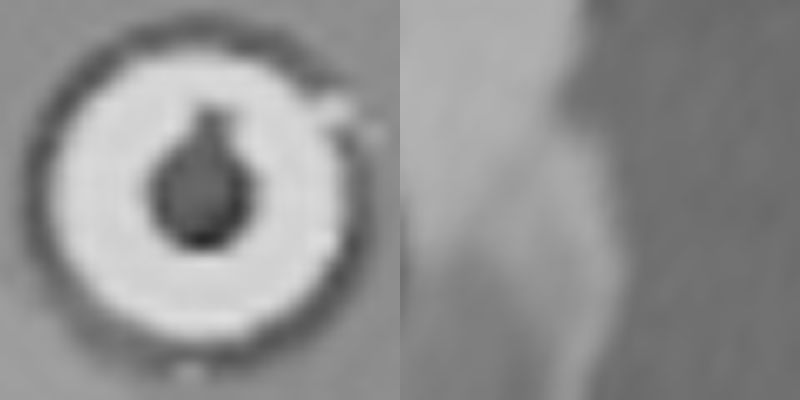

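>>> {"fn": "play_rows", "kwargs": {
  "deltas": [
    [[-2, 0.2, 0, 0, -20, -1, -1], [-2, 0.2, 0, 0, -20, -1, -1], [-2, 0.2, 0, 0, -20, -1, -1], [-1, 0.2, 0, 0, -20, -1, -1], [0, 0, 0, 0, -12, -1, -1], [0, 0, 0, 0, 0, 0, -1], [0, 0, 0, 0, 0, 0, -1]]
  ]
}}

```text
clock: 5.12
tool_pos: [0.4604, -0.1614, 0.2064]
tcp_rot: [0.691, -0.15, 0.692, 0.149]
ft_force: [-0.3, 0.2, -0.2]
opening: 0.0857
```

```bash
python3 -c "
from h import *
to((.4527,-.1677,.20),114)"
```

```text
t 5.12 pos [ 0.4604 -0.1614  0.2064] psi 114.4 F [-0.3  0.2 -0.2] T [-0.   -0.06  0.05] open 0.0857 q [ 0.07  0.08 -0.45  0.   -1.05 -1.21]
turn [ 0.4 -0.1  0.1] shift [ 6.5 -2.6 -9.6]
```

Keyway heading is about -8.5° and the handle's about 22°. Going down onto the handle half open.

>>> {"fn": "play_rows", "kwargs": {
  "deltas": [
    [[1, 0, 0, 15, -2, -5, 0], [1, 0, 0, 20, -1, -4, 0], [0, 0, 0, 20, 0, 0, 0], [0, 0, 0, 15, 0, 0, 0], [0, 0, 0, 0, 0, 0, 0]]
  ]
}}

```text
clock: 5.53
tool_pos: [0.4539, -0.1648, 0.1345]
tcp_rot: [0.695, -0.137, 0.693, 0.136]
ft_force: [-0.9, -0.3, -0.6]
opening: 0.043
```

```bash
python3 -c "
from h import *
to((.4535,-.168,.083),112)"
```

```text
t 5.53 pos [ 0.4539 -0.1648  0.1345] psi 112.3 F [-0.9 -0.3 -0.6] T [-0.    0.15 -0.02] open 0.043 q [ 0.06  0.15 -0.56  0.   -0.86 -1.24]
turn [0.3 0.1 0.1] shift [51.5 -2.6 -1.7]
```

>>> {"fn": "play_rows", "kwargs": {
  "deltas": [
    [[0, 0, 0, 15, -2, -1, 0], [0, 0, 0, 18, -1, -1, 0], [0, 0, 0, 13, 0, 0, 0], [0, 0, 0, 5, 0, 0, 0], [0, 0, 0, 0, 0, 0, 1], [0, 0, 0, 0, 0, 0, 1], [0, 0, 0, 0, 0, 0, 1], [0, 0, 0, 0, 0, 0, 1]]
  ]
}}

```text
clock: 6.2
tool_pos: [0.4564, -0.1645, 0.0869]
tcp_rot: [0.696, -0.14, 0.691, 0.137]
ft_force: [0.2, 0.6, -1.2]
opening: 0.013
```

```bash
python3 -c "
from h import *
to((.4535,-.168,.18),112)"
```

```text
t 6.2 pos [ 0.4564 -0.1645  0.0869] psi 112.6 F [ 0.2  0.6 -1.2] T [ 0.   -0.02  0.03] open 0.013 q [ 0.06  0.21 -0.61  0.   -0.74 -1.24]
turn [0.6 0.3 0.3] shift [-93.1  -2.6  -3.5]
```

Gripped (13 mm). Lifting, then carrying it over the hub while turning to psi ≈ 81.5.

>>> {"fn": "play_rows", "kwargs": {
  "deltas": [
    [[0, 0, 0, -15, 0, 0, 1], [0, 0, 0, -30, 0, 0, 1], [0, 0, 0, -35, 0, 0, 1], [0, 0, 0, -33, 0, 0, 1], [4, 0, 0, -5, 15, 15, 1], [4, 0, 0, 0, 25, 23, 1], [4, 0, 0, 0, 25, 25, 1], [4, 0, 0, 0, 23, 27, 1], [4, 0, 0, 0, 20, 28, 1], [4, 0, 0, 0, 18, 28, 1], [4, 0, 0, 0, 15, 15, 1], [3, 0, 0, 0, 5, 5, 1]]
  ]
}}

```text
clock: 7.2
tool_pos: [0.596, 0.0119, 0.2236]
tcp_rot: [0.712, 0.064, 0.697, -0.06]
ft_force: [0.6, 0.7, -1.1]
opening: 0.013
```

```bash
python3 -c "
from h import *
to((.568,.091,.18),81.5)"
```

```text
t 7.2 pos [0.596  0.0119 0.2236] psi 79.9 F [ 0.6  0.7 -1.1] T [-0.12  0.09 -0.01] open 0.013 q [ 0.35  0.23 -0.22  0.01 -1.1  -2.1 ]
turn [-1.6  1.2 -0.4] shift [ 43.2  72.7 -42.3]
```

>>> {"fn": "play_rows", "kwargs": {
  "deltas": [
    [[0, 0, 0, 5, 20, -10, 1], [-0.5, 0.4, -0.1, 8, 20, -12, 1], [-0.5, 0.4, -0.1, 10, 16, -10, 1], [-0.3, 0.3, -0.1, 8, 10, -8, 1], [0, 0, 0, 0, 0, 0, 1]]
  ]
}}

```text
clock: 7.62
tool_pos: [0.57, 0.0887, 0.1933]
tcp_rot: [0.706, 0.056, 0.704, -0.055]
ft_force: [0.5, -0.2, -1.3]
opening: 0.0129
```

Run:
```python
from cell import ctrl
from h import *
to((.568,.091,.18),81.5)
t=ctrl.grab_frame("top")["pixels"][:,:,::-1];s=ctrl.grab_frame("side")["pixels"][:,:,::-1]
cv2.imwrite("pics/top2.png",t);cv2.imwrite("pics/side2.png",s)
cv2.imwrite("pics/c6.png",cv2.resize(s[130:240,280:400],(720,660)[:2] if 0 else (654,600),interpolation=cv2.INTER_CUBIC))
```

```text
t 7.62 pos [0.57   0.0887 0.1933] psi 81.0 F [ 0.5 -0.2 -1.3] T [-0.06  0.09 -0.03] open 0.0129 q [ 0.49  0.24 -0.29  0.   -1.04 -2.22]
turn [-0.5  0.2 -0.1] shift [13.3  1.9 -2.4]
```

View pics/c6.png

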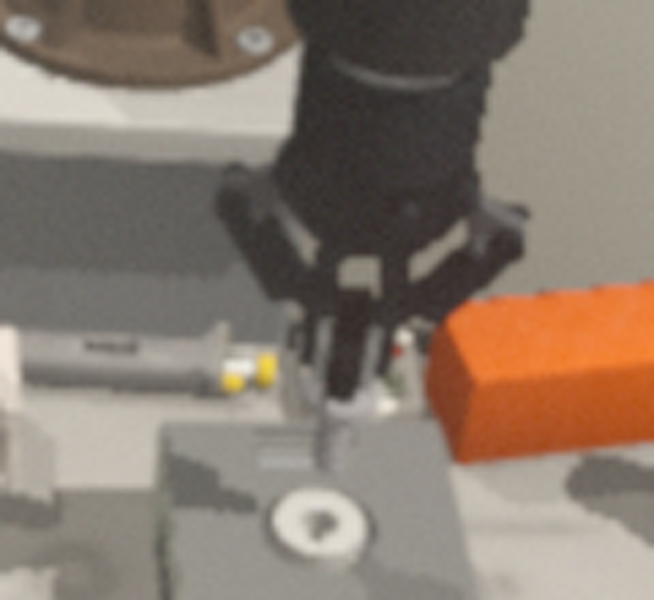

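Side view: the shaft hangs below the fingers with its tip about (339.6,216.2), and the bore is centred about (338.7,225.8). Comparing with the model.

Run:
```python
from h import *
for k in(0,3,5): print(k,"tip",proj("side",(.57-.001*k*.988,.0887+.001*k*.156,.1174)),"flange",proj("side",(.57-.001*k*.988,.0887+.001*k*.156,.1614)))
print("hub",unproj("side",338.7,225.8,.08),proj("side",(.565,.0913,.08)))
s=cv2.imread("pics/side2.png");g=cv2.cvtColor(s,cv2.COLOR_BGR2GRAY)
print(g[196:222,328:352])
```

```text
0 tip [339.42806141 216.82112466] flange [341.62921794 204.03939746]
3 tip [339.56819228 215.99876798] flange [341.76915308 203.21791686]
5 tip [339.66130978 215.45230885] flange [341.8621314  202.67209338]
hub [0.56509695 0.0915605  0.08      ] [338.59710624 225.76696616]
[[203 204 182 139 133 131 115  90  77  88 108  93  66  53  50  58  54  60
   87 116 114  84  62  87]
 [197 201 182 142 131 131 123 132 125 109 109  93  59  52  56  58  58  59
   91 119 108  72  67 101]
 [183 192 182 152 132 129 126 141 142 124 114  89  58  50  51  54  56  61
  101 125 112  80  76 107]
 [160 170 172 153 133 131 125 134 138 129 114  89  52  50  54  49  54  69
  107 129 132 127 108 104]
 [134 146 156 146 132 131 124 130 137 135 126  98  60  49  53  55  53  74
  111 135 156 164 141 113]
 [133 148 157 142 126 132 128 127 135 139 131  98  61  49  56  54  65 107
  137 152 169 178 170 144]
 [157 160 161 141 128 133 127 124 130 138 126  98  77  66  58  59  83 141
  168 169 175 185 185 164]
 [177 173 166 148 131 131 131 120 120 133 125 112 129 126 102 103 126 162
  177 180 181 200 213 207]
 [187 183 180 158 
[... 1100 characters left out ...]
62 163 163 163 165 162 162 160 143 122 121 135 151 156 151 150 147
  149 149 147 148 146 148]
 [150 148 149 150 152 149 151 150 150 145 137 132 135 145 152 148 148 147
  147 146 149 148 147 145]
 [148 149 148 150 148 149 147 147 147 148 144 141 143 143 149 149 147 147
  148 146 147 148 146 147]
 [148 147 149 149 148 146 149 150 152 151 149 150 148 146 149 147 148 146
  148 147 145 148 149 147]
 [147 150 148 148 149 151 156 167 172 171 171 164 158 153 146 147 149 147
  146 146 147 148 148 147]
 [148 148 148 147 157 181 195 200 202 202 203 199 198 189 167 146 143 145
  147 147 149 148 147 147]
 [146 142 133 152 186 207 214 216 214 216 216 215 215 210 201 185 158 143
  145 149 148 150 148 147]]
```

>>> {"fn": "play_rows", "kwargs": {
  "deltas": [
    [[-0.3, 0.2, 0, 8, 1, 0, 1], [-0.2, 0, 0, 10, 1, 0, 1], [0, 0, 0, 8, 0, 0, 1], [0, 0, 0, 3, 0, 0, 1], [0, 0, 0, 0, 0, 0, 1]]
  ]
}}

```text
clock: 8.13
tool_pos: [0.573, 0.0871, 0.1645]
tcp_rot: [0.707, 0.054, 0.703, -0.052]
ft_force: [0.5, -0.3, -0.8]
opening: 0.0129
```

```bash
python3 -c "
from h import *
to((.5705,.0905,.15),81.5)"
```

```text
t 8.13 pos [0.573  0.0871 0.1645] psi 81.4 F [ 0.5 -0.3 -0.8] T [-0.04  0.05 -0.06] open 0.0129 q [ 0.49  0.27 -0.32 -0.   -0.98 -2.21]
turn [-0.1  0.3 -0.2] shift [14.5  2.9 -3. ]
```

>>> {"fn": "play_rows", "kwargs": {
  "deltas": [
    [[0, 0.2, -0.2, 0, 2, -2, 1], [0, 0.1, 0, 0, 1, -1, 1], [0, 0, 0, 0, 0, 0, 1]]
  ]
}}

```text
clock: 8.38
tool_pos: [0.5703, 0.0898, 0.1639]
tcp_rot: [0.704, 0.053, 0.706, -0.054]
ft_force: [1.2, 0.1, -1.6]
opening: 0.0128
```

Run:
```python
from cell import ctrl
from h import *
to((.5705,.0905,.15),81.5)
s=ctrl.grab_frame("side")["pixels"][:,:,::-1];t=ctrl.grab_frame("top")["pixels"][:,:,::-1]
cv2.imwrite("pics/side3.png",s)
k=dict(interpolation=cv2.INTER_CUBIC)
cv2.imwrite("pics/c7.png",np.hstack([cv2.resize(s[190:240,315:365],(500,500),**k),cv2.resize(t[185:235,195:225],(300,500),**k)]))
```

```text
t 8.38 pos [0.5703 0.0898 0.1639] psi 81.3 F [ 1.2  0.1 -1.6] T [ 0.01 -0.02 -0.04] open 0.0128 q [ 0.49  0.27 -0.32 -0.   -0.99 -2.22]
turn [-0.2 -0.1  0. ] shift [13.9  0.8  0.2]
```

View pics/c7.png

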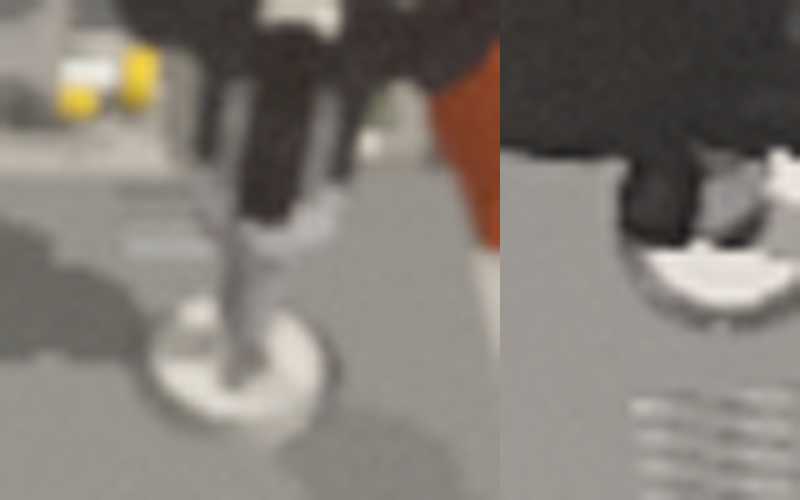

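Shaft centre is within about 1 mm of the hub in the side view. Descending gently with feel.

>>> {"fn": "play_rows", "kwargs": {
  "deltas": [
    [[0, 0, 0, 4, 0.3, -0.4, 1], [0, 0, 0, 4, 0.5, -0.6, 1], [0, 0, 0, 3, 0.3, -0.4, 1], [0, 0, 0, 2, 0, 0, 1]]
  ]
}}

```text
clock: 8.82
tool_pos: [0.5696, 0.0916, 0.1511]
tcp_rot: [0.705, 0.054, 0.705, -0.053]
ft_force: [-1.0, -0.1, 1.8]
opening: 0.0131
```

```bash
python3 -c "
from h import *
to((.5705,.0895,.15),81.5)"
```

```text
t 8.82 pos [0.5696 0.0916 0.1511] psi 81.3 F [-1.  -0.1  1.8] T [-0.54  0.38  0.05] open 0.0131 q [ 0.5   0.28 -0.34 -0.   -0.96 -2.22]
turn [-0.2  0.  -0. ] shift [ 1.1 -2.   1.2]
```

>>> {"fn": "play_rows", "kwargs": {
  "deltas": [
    [[0, 0, 0, 3, -0.5, 0, 1], [0, 0, 0, 3, 0, 0, 1], [0, 0, 0, 2, 0, 0, 1]]
  ]
}}

```text
clock: 9.07
tool_pos: [0.569, 0.0904, 0.1422]
tcp_rot: [0.705, 0.053, 0.705, -0.054]
ft_force: [-0.9, 0.3, -1.2]
opening: 0.0134
```

```bash
python3 -c "
from h import *
to((.5696,.0905,.14),81.5)"
```

```text
t 9.07 pos [0.569  0.0904 0.1422] psi 81.3 F [-0.9  0.3 -1.2] T [ 0.01  0.02 -0.04] open 0.0134 q [ 0.5   0.29 -0.35  0.   -0.94 -2.22]
turn [-0.2 -0.   0. ] shift [2.2 0.2 0.6]
```

In the bore, nearly force-free. The key meets the hub face at TCP z ≈ 0.140.

>>> {"fn": "play_rows", "kwargs": {
  "deltas": [
    [[0, 0, 0, 2, 0, 0, 1], [0, 0, 0, 2, 0, 0, 1], [0, 0, 0, 2, 0, 0, 1]]
  ]
}}

```text
clock: 9.32
tool_pos: [0.569, 0.0902, 0.1353]
tcp_rot: [0.705, 0.053, 0.705, -0.054]
ft_force: [0.5, -2.1, -0.7]
opening: 0.0136
```

```bash
python3 -c "
from h import *
to((.569,.0905,.13),81.5)"
```

```text
t 9.32 pos [0.569  0.0902 0.1353] psi 81.3 F [ 0.5 -2.1 -0.7] T [-0.67  0.17  0.03] open 0.0136 q [ 0.5   0.29 -0.36  0.   -0.92 -2.22]
turn [-0.2 -0.   0.1] shift [ 5.3  0.3 -0. ]
```

Key appears to be entering (5 mm past the face). Continuing.

>>> {"fn": "play_rows", "kwargs": {
  "deltas": [
    [[0, 0, 0, 2.5, 0.3, 0, 1], [0, 0, 0, 2.5, 0, 0, 1], [0, 0, 0, 2.5, 0, 0, 1], [0, 0, 0, 2.5, 0, 0, 1]]
  ]
}}

```text
clock: 9.65
tool_pos: [0.5691, 0.0902, 0.1243]
tcp_rot: [0.705, 0.053, 0.705, -0.054]
ft_force: [-0.2, -1.6, -1.0]
opening: 0.0128
```

```bash
python3 -c "
from h import *
to((.569,.0905,.112),81.5)"
```

```text
t 9.65 pos [0.5691 0.0902 0.1243] psi 81.3 F [-0.2 -1.6 -1. ] T [-0.54  0.06 -0.03] open 0.0128 q [ 0.5   0.31 -0.37  0.   -0.9  -2.22]
turn [-0.2 -0.   0.1] shift [12.3  0.4 -0.1]
```

>>> {"fn": "play_rows", "kwargs": {
  "deltas": [
    [[0, 0, 0, 2.5, 0.3, 0, 1], [0, 0, 0, 2.5, 0, 0, 1], [0, 0, 0, 2, 0, 0, 1]]
  ]
}}

```text
clock: 9.9
tool_pos: [0.5692, 0.0902, 0.117]
tcp_rot: [0.705, 0.053, 0.705, -0.054]
ft_force: [-2.0, -1.9, 6.5]
opening: 0.0131
```

```bash
python3 -c "
from h import *
to((.569,.0905,.112),81.5)"
```

```text
t 9.9 pos [0.5692 0.0902 0.117 ] psi 81.3 F [-2.  -1.9  6.5] T [-0.68  0.83 -0.03] open 0.0131 q [ 0.5   0.31 -0.38  0.   -0.88 -2.22]
turn [-0.2 -0.   0.1] shift [ 5.   0.3 -0.3]
```

Spring contact (≈6.5 N), as expected. Pressing the last 5 mm.

>>> {"fn": "play_rows", "kwargs": {
  "deltas": [
    [[0, 0, 0, 2, 0, 0, 1], [0, 0, 0, 2, 0, 0, 1], [0, 0, 0, 1.5, 0, 0, 1]]
  ]
}}

```text
clock: 10.15
tool_pos: [0.5694, 0.0901, 0.1128]
tcp_rot: [0.705, 0.052, 0.705, -0.054]
ft_force: [-3.4, -1.7, 8.5]
opening: 0.013
```

```bash
python3 -c "
from h import *
to((.569,.0905,.112),81.5)"
```

```text
t 10.15 pos [0.5694 0.0901 0.1128] psi 81.4 F [-3.4 -1.7  8.5] T [-0.59  1.52 -0.05] open 0.013 q [ 0.5   0.32 -0.38  0.   -0.87 -2.22]
turn [-0.1  0.   0.1] shift [ 0.8  0.3 -0.4]
```

>>> {"fn": "play_rows", "kwargs": {
  "deltas": [
    [[0, 0, 0, 1, 0, 0, 1], [0, 0, 0, 1, 0, 0, 1]]
  ]
}}

```text
clock: 10.32
tool_pos: [0.5694, 0.0901, 0.1121]
tcp_rot: [0.705, 0.052, 0.705, -0.054]
ft_force: [-4.3, -1.5, 8.4]
opening: 0.0132
```

>>> {"fn": "play_rows", "kwargs": {
  "deltas": [
    [[0, 0, 0, 1, 0, 0, 1]]
  ]
}}

```text
clock: 10.4
tool_pos: [0.5694, 0.0901, 0.1119]
tcp_rot: [0.705, 0.052, 0.705, -0.054]
ft_force: [-4.4, -0.0, 9.3]
opening: 0.0132
```

>>> {"fn": "play_rows", "kwargs": {
  "deltas": [
    [[0, 0, 0, 2, 0, -0.5, 1], [0, 0, 0, 2, 0, -0.5, 1]]
  ]
}}

```text
clock: 10.57
tool_pos: [0.5692, 0.0902, 0.1107]
tcp_rot: [0.706, 0.052, 0.704, -0.053]
ft_force: [-8.0, -1.9, 23.3]
opening: 0.013
```

>>> {"fn": "play_rows", "kwargs": {
  "deltas": [
    [[0, 0, 0, 2.5, 0, 0, 1], [0, 0, 0, 2.5, 0, 0, 1]]
  ]
}}

```text
clock: 10.73
tool_pos: [0.5694, 0.0902, 0.1107]
tcp_rot: [0.707, 0.051, 0.703, -0.053]
ft_force: [-12.4, -1.1, 26.1]
opening: 0.0129
```

The push now rises without travel, so it is seated. Visual check.

Run:
```python
from cell import ctrl
from h import *
s=ctrl.grab_frame("side")["pixels"][:,:,::-1]
to(None)
t=ctrl.grab_frame("top")["pixels"][:,:,::-1]
to(None)
k=dict(interpolation=cv2.INTER_CUBIC)
cv2.imwrite("pics/c8.png",np.hstack([cv2.resize(s[180:270,300:390],(500,500),**k),cv2.resize(t[165:295,170:245],(288,500),**k)]))
```

```text
t 10.78 pos [0.5693 0.0902 0.1107] psi 81.6 F [-10.8  -0.4  23.3] T [-0.34  4.11  0.03] open 0.013 q [ 0.5   0.32 -0.39  0.01 -0.86 -2.22]
t 10.83 pos [0.5694 0.0902 0.1106] psi 81.6 F [-11.1  -0.8  22.9] T [-0.39  4.18  0.06] open 0.013 q [ 0.5   0.32 -0.39  0.01 -0.86 -2.22]
```

View pics/c8.png

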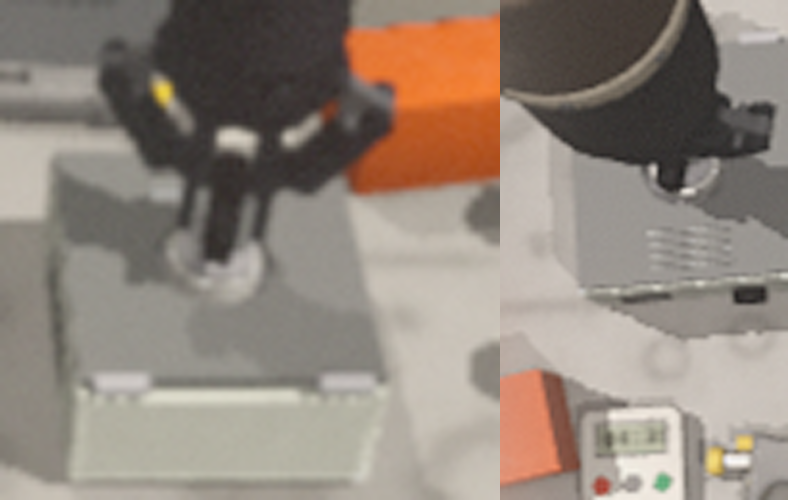

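The picture shows the flange on the hub face and the cover level and shut, with a steady push of about 23 N. Handing in.

```bash
python3 -c "
from cell import ctrl
print(ctrl.hand_in())"
```

```text
the job is handed in; nothing more can be done
None
```

I pressed the cover shut, then took the T-handled spindle out of the rack, put it in the hub and pushed it home. I handed the job in at about 10.8 s, still gripping and pushing.

**Key:** I turned the spindle in the air to the keyway angle seen in the camera picture. The key went in at that angle, so no searching turn was needed in the hub.

**Last checks that agreed:**
- **Seated:** the spring force rose to about 10 N. After that the push rose to about 23–26 N with no more travel, so the flange is on the hub.
- **Grip:** the fingers were still closed on the handle at 13 mm.
- **Picture:** the flange appears to lie on the hub face and the cover is level and shut. The carton, timer and pipette end in view look undisturbed.

**Imperfect or not confirmed:**
- **Cover press:** the fingertips pressed with about 67 N on the cover for a moment before I backed off. That is more than needed, but the cover stayed down afterwards. The 40 N limit names the arm and the gripper's body, so I can't say whether this push counts against it.
- **Height:** the tool stopped about 1 mm lower than I had worked out, which could be a slight slip in the grip or camera error.
- **Sideways force:** about 11 N remains while holding.
- **Rest of the table:** I did not check the rack or the other bystanders again at the end.

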